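Stamp an offcut in the two-stop hand press

ROBOT

A 6-joint arm with a two-finger parallel gripper is mounted at the origin on a cart in front of the work surface, level with it; the furniture and walls round the work are solid. World frame = base frame: x ahead of the robot, y to its left, z up, the work surface at z = 0. Lengths are in mm, angles in rad, forces in N, time in s.
With the tool pointing down it reaches from about 400 to 925 mm from the base axis. Payload 3.4 kg.
Tool frame: the origin (TCP) lies on the centre line of the jaws, within the pads' length; the fingertips stand 8 mm ahead of it and the grasp point (between the pads) lies 11 mm behind it; z points along the fingers, y is the line along which they close (so a half turn about z gives the same grasp; the last joint's range is limited). The gripper opens to 85 mm and grips with 20 to 120 N. Pads are 22 mm wide; open, the fingers measure 114 mm over their backs; the gripper's body (76 mm by 85 mm) begins 54 mm behind the grasp point. The pads swing forward as they close: fully open they stand 13 mm farther back than shut.
Start: joints at [1.143, 0.307, 1.506, -0, 1.328, -0.073], TCP at [199.241, 539.383, 239.305] pointing down, gripper open.
Joint ranges: [-3.12, 3.12], [-1.05, 2.28], [0.14, 2.33], [-1.42, 4.57], [0.1, 2.73], [-2.68, 2.68]. Speed limits (rad/s): [2.57, 2.57, 3.14, 3.14, 3.14, 3.14].

INTERFACE

Orientations are given as a unit quaternion [x, y, z, w].
In Python, from rig import manip gives the robot as it stands.
- The arm moves only by the tool apply_moves, never from a script. Its argument "targets" is one flat list of numbers, 7 for each row, row after row: the turn, a rotation vector about the tool's x, y, z scaled (see below), then the shift along the tool's x, y, z scaled (see below), then the closure, from -1 (fully open) to 1 (shut). In form: [ax, ay, az, tx, ty, tz, jaw, ax, ay, az, tx, ty, tz, jaw, ...]. A call has 1 to 10 rows; each row shifts and turns the commanded pose from where the row before left it, along the tool's axes as they then stand; what a row does not reach is not made up. The controller multiplies each number of a shift by 0.025 m and each number of a turn by 4 degrees. A row lasts 1/12 s, in which the tool goes at most 41.7 mm and 7.16 degrees, less where a joint would pass 70% of its speed; a pose out of reach is approached as far as the arm can. A call with a number of a shift or a turn outside -1 to 1 is refused whole. A call with a gripper value outside its range is refused whole. The fingers move at their own pace and stop on an object; "force" is the grip in N (left out, the last holds). Time passes only in rows, so rows that do not move let the fingers close. It gives the time, the measured TCP pose, the force, the opening and the grip force at its end, in the units of the state.
- manip.get_state(): the state, without advancing time (a new reading comes with each control period).
- manip.camera(name): name is "side" or "top"; returns a dict with "frame" (400x640x3 uint8, blue, green, red), "intrinsics" (3x3 intrinsics, pixels), "camera_from_world" (4x4, takes a point from world to camera coordinates). Camera axes: x right, y up, looking along -z (the intrinsics and any distortion apply to the point x, -y, -z); pixel columns grow to the right and rows downward; lengths in mm; the calibration is good to about 2 mm. A picture is of the moment at which its call begins. There is no depth.
- manip.close_job(): hands the job in; it is judged then, once.
The state is a dict: "clock": time; "joints": joint angles; "qd": joint speeds; "effort": joint torques, N m; "position": TCP position; "orientation": TCP orientation; "force": force on the tool from outside, world axes, zero at the start; "ft_torque": the same for the moment, N m; "width": opening from 0.0 (shut) to 1.0 (fully open); "gripper_force": force on a finger pad.
Only numpy, scipy, OpenCV 4.12 (cv2) and the standard library are available. Lean on these libraries where they do the work, as an engineer would, in place of code of your own. Each camera call takes 0.05 s, during which the arm holds its last target. There are 200 camera calls.

TASK

Mark the shortest loose offcut, the one with an end sloped like a ramp, in the stamping press: lay it flat in the pocket of the press's sliding tray, push the tray fully home under the ram, then press the round wooden knob down through its soft first stop until it stands firmly (about 20 N) on its stiffer second stop, never leaning on it with more than 25 N. Hold it there a moment and let the knob rise fully, leaving the offcut in the tray, the tray home, and the two other loose offcuts where they lie.

Things in the scene. Friction and masses are not known exactly. Their poses are not given: they have to be found in the camera images.
- blank: the offcut to be marked: wood, the shortest of the three loose ones, 50 (x) x 84 (y) x 32 mm high, one short end sloped like a ramp so that its top is some 20 mm shorter than its underside; origin at the centre of its underside, y along its length. Lies flat on the bench; grip across the 50 mm
- long_offcut: another offcut, 42 x 160 x 30 mm, a plain bar; origin at the centre of its underside, y along its length. Must stay where it is (within 30 mm)
- square_offcut: another offcut, 45 x 107 x 45 mm, square in section, one end overhanging a little; origin at the centre of its underside, y along its length. Must stay where it is (within 30 mm)
- press: grey bench stamping press, fixed: bed 275 x 116 x 12 mm, column and head (top at 122 mm, front of the head 22 mm ahead of the ram axis, underside at 85 mm). Origin on the ram axis at bench height; x points to the rear (away from the robot, the way the tray goes home), y to its left, z up
- tray (a joint): travel of the tray along the press's x, m: 0 pulled fully out, 0.105 home under the ram, where it meets a hard stop. Starts between 0 and 0.02; stays where it is left, slides with about 3 N
- tray_pocket (a point): centre of the pocket's floor (21 mm over the bench) on the moving tray; axes as the press; at home on the ram axis. Pocket 92 mm along x by 58 mm along y inside: the offcut goes in with its length along the press's x, either way round. End walls and four corner pieces, 5 mm thick, rise 12 mm over the floor; the middle 62 mm of both long sides is open for fingers
- tray_push_face (a point): centre of the front face of the wooden push block at the tray's front end (block 14 x 50 mm, 44 mm high, top at 65 mm over the bench), 43 mm over the bench and 92 mm in front of the pocket's centre; push it along the press's x
- knob: turned wooden knob on the plunger, 46 mm across, 18 mm high; origin at the centre of its underside; goes straight down, springs back up. 15 to 25 N on it, kept for 0.3 s on the second stop, is a good mark; above 25 N spoils it. How far down the first stop comes differs every time (foot set by a screw, not told)
- knob_top (a point): centre of the knob's flat top (36 mm across), 187 mm over the bench when up, on the ram axis. With the offcut below it sinks 8 to 22 mm against 1.5 to 4.5 N, meets the soft first stop (foot on the wood, 7 N to go on), sinks 5 mm more while the force climbs to 10 N, then meets the second stop, which begins at 12 N and yields 1 mm per 8 N for 3 mm
Mind the look-alikes: they are no part of the job. Leave any green look-alike of the blank alone.

How it is judged:
By the outcome, as a careful person would: the job done as asked, in the order asked, and still so for the second after the job is handed in, with the robot touching nothing.
It also fails if it takes over 64 s, if anything falls off the work surface, if the arm or the gripper's body presses on something with over 40 N, if the wrist force passes 120 N, or if a joint passes its speed limit or range.

## Working session

There is one attempt and no reset: what is moved stays moved. The work goes in short steps, Python scripts to look and compute and a tool call to move; the robot and the scene stay as the last step left them, time stands still between calls to the robot, and variables do not carry over. Pictures are saved under pics/ and viewed, at most 10 in all, crops included, and the job is handed in when it is done.

Besides the shell and the picture viewer there is one more tool, called after "Call:" by a JSON object that holds its "method" and its "body". apply_moves: Moves the arm, as the interface text tells. Its arguments: {"type":"object","properties":{"targets":{"type":"array","items":{"type":"number"}},"force":{"type":"number"}},"required":["targets"]}

```bash
mkdir -p pics; ls; python3 - <<'E'
from rig import manip
import cv2,json,numpy as np
s=manip.get_state();print(s)
for n in("top","side"):
    c=manip.camera(n);cv2.imwrite(f"pics/{n}0.png",c["frame"]);print(n,np.array(c["intrinsics"]).tolist(),np.round(c["camera_from_world"],3).tolist(),[k for k in c])
E
```

```text
pics
{'clock': 0.0, 'joints': array([ 1.14348264e+00,  3.07600288e-01,  1.50770071e+00,  9.66299864e-06,
        1.32838898e+00, -7.34808908e-02]), 'qd': array([ 0.00017925, -0.0001843 , -0.00036515,  0.00161661, -0.00025828,
       -0.00070611]), 'effort': array([ 6.64643449e-04, -4.57549131e+01, -2.51926392e+01, -1.97869913e-04,
        1.34231561e-02,  3.20760208e-06]), 'position': array([198.9569402 , 538.74460377, 238.3550854 ]), 'orientation': array([ 1.75995996e-01,  9.84390324e-01, -1.01479667e-03, -2.64389591e-04]), 'force': array([-0.01424284,  0.64246821,  0.73229711]), 'ft_torque': array([ 0.0101425 , -0.03236663, -0.04247543]), 'gripper_force': 0.0, 'width': 1.0003225865714656}
top [[433.9078995781635, 0.0, 323.84848121673116], [0.0, 433.9078995781635, 201.4463905111132], [0.0, 0.0, 1.0]] [[0.009, -1.0, 0.0, -0.527], [0.981, 0.009, 0.192, -608.337], [-0.192, -0.001, 0.981, -1302.477], [0.0, 0.0, 0.0, 1.0]] ['frame', 'intrinsics', 'camera_from_world']
side [[503.7634712143284, 0.0, 331.9402028336731], [0.0, 503.7634712143284, 201.91042412515654], [0.0, 0.0, 1.0]] [[0.987, -0.161, 0.025, -617.297], [0.033, 0.352, 0.936, -145.384], [-0.16, -0.922, 0.352, -1207.761], [0.0, 0.0, 0.0, 1.0]] ['frame', 'intrinsics', 'camera_from_world']
```

View pics/top0.png

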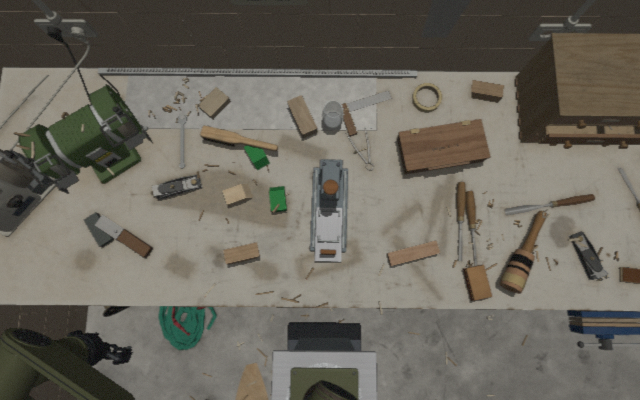

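View pics/side0.png

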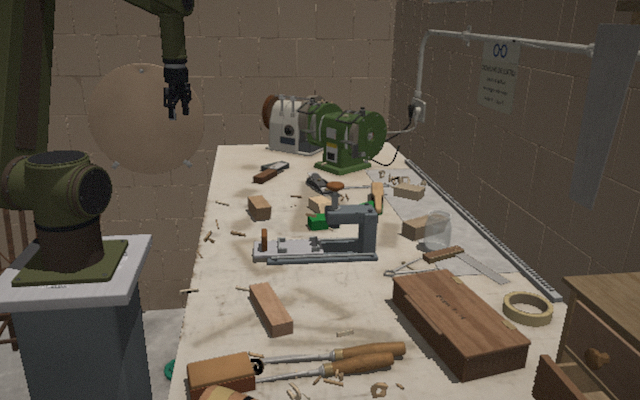

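The top view shows the robot at the bottom edge. The press is at (328,210) with its push block at (328,252). The blank is probably the light block at (235,195), with the square offcut at (240,254), the long one at (412,254) and green look-alikes at (278,200) and (257,156). I'll zoom in to check.

```bash
cat > h.py <<'E'
import numpy as np,cv2
from rig import manip
def cam(n):
    c=manip.camera(n);return c["frame"],np.array(c["intrinsics"]),np.array(c["camera_from_world"])
def proj(p,K,T):
    q=T[:3,:3]@np.asarray(p,float)+T[:3,3];q=np.array([q[0],-q[1],-q[2]]);q=K@q;return q[:2]/q[2]
def ray(uv,K,T):
    d=np.linalg.inv(K)@[uv[0],uv[1],1];d=T[:3,:3].T@(d*[1,-1,-1]);return -T[:3,:3].T@T[:3,3],d
def onz(uv,z,K,T):
    o,d=ray(uv,K,T);return o+d*(z-o[2])/d[2]
E
python3 - <<'E'
from h import *
f,K,T=cam("top");g,K2,T2=cam("side")
a=cv2.resize(f[150:270,200:360],None,fx=5,fy=5,interpolation=cv2.INTER_CUBIC);cv2.imwrite("pics/t1.png",a)
b=cv2.resize(g[170:270,240:400],None,fx=5,fy=5,interpolation=cv2.INTER_CUBIC);cv2.imwrite("pics/s1.png",b)
for uv,z in(((235,195),16),((331,185),187),((328,252),65),((240,254),45)):print(uv,onz(uv,z,K,T).round(1),proj(onz(uv,z,K,T),K2,T2).round(1))
E
```

```text
(235, 195) [635.4 293.7  16. ] [319.9 203.8]
(331, 185) [631.4 -15.2 187. ] [337.2 183.3]
(328, 252) [450.   -9.1  65. ] [263.2 231.3]
(240, 254) [442.9 263.1  45. ] [257.7 200.6]
```

View pics/t1.png

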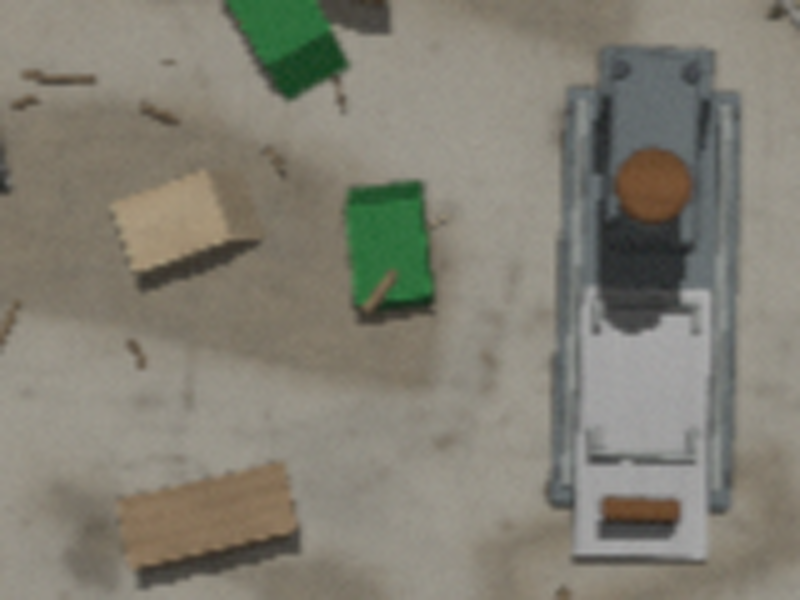

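View pics/s1.png

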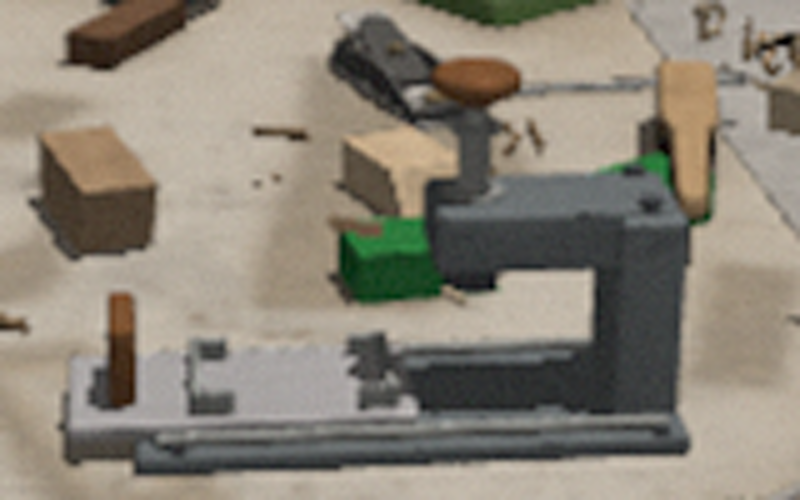

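The zoom confirms the blank: its light top face is at crop (110,208),(207,170),(230,238),(135,272), with the sloped end to the right. The square offcut is below it, and the press has its tray pulled out. The knob is at crop (653,185) and the push block top at (641,510). Next I'll measure these with masks.

```bash
python3 - <<'E'
from h import *
f,K,T=cam("top");g,K2,T2=cam("side")
def mask(f,lo,hi,box,hsv=True):
    u0,v0,u1,v1=box;x=cv2.resize(f[v0:v1,u0:u1],None,fx=8,fy=8,interpolation=cv2.INTER_CUBIC)
    x=cv2.cvtColor(x,cv2.COLOR_BGR2HSV);m=cv2.inRange(x,lo,hi)
    m=cv2.morphologyEx(m,cv2.MORPH_OPEN,np.ones((9,9)));m=cv2.morphologyEx(m,cv2.MORPH_CLOSE,np.ones((9,9)))
    c=max(cv2.findContours(m,0,1)[0],key=cv2.contourArea)
    return (c.reshape(-1,2)+.5)/8-.5+[u0,v0]
def W(c,z,K,T):return np.array([onz(p,z,K,T)[:2] for p in c],np.float32)
h=cv2.cvtColor(f,cv2.COLOR_BGR2HSV)
for n,p in dict(blank=(234,193),bench=(216,190),slope=(248,193),knob=(330,186),block=(328,251),tray=(328,228)).items():print(n,h[p[1],p[0]])
kn=mask(f,(3,110,60),(18,255,255),(316,174,346,202));bl=mask(f,(3,110,60),(18,255,255),(316,244,342,258))
b=mask(f,(8,50,150),(22,130,255),(218,180,256,212))
R=cv2.minAreaRect(W(b,32,K,T));print("blank top",R,cv2.boxPoints(R).round(1).tolist())
e=cv2.minEnclosingCircle(W(kn,187,K,T));print("knob",e,cv2.minAreaRect(W(kn,187,K,T)))
R=cv2.minAreaRect(W(bl,65,K,T));print("block",R)
bb=mask(g,(3,110,50),(18,255,255),(258,226,270,254));print("side block",bb.min(0),bb.max(0))
ks=mask(g,(3,110,40),(18,255,255),(322,178,348,194));print("side knob",ks.min(0),ks.max(0),ks.mean(0), proj([*e[0],187],K2,T2),proj([*e[0],169],K2,T2), proj([*R[0],65],K2,T2))
for p in[(135,272),(110,208),(207,170),(230,238),(240,178),(260,241)]:
    q=(np.array(p)+.5)/5-.5+[200,150];print(p,onz(q,32,K,T)[:2].round(1),onz(q,0,K,T)[:2].round(1))
for p,z in[((575,557),24),((705,560),24),((552,500),12),((568,92),12),((730,505),12),((738,95),12)]:
    q=(np.array(p)+.5)/5-.5+[200,150];print(p,onz(q,z,K,T)[:2].round(1))
E
```

```text
blank [ 19  69 162]
bench [ 17  47 126]
slope [ 17  58 118]
knob [ 14 142 115]
block [ 14 140 109]
tray [  0   0 160]
blank top ((636.44873046875, 294.9999084472656), (48.496456146240234, 64.00836944580078), 21.292194366455078) [[602.2000122070312, 316.0], [625.5, 256.3999938964844], [670.7000122070312, 274.0], [647.4000244140625, 333.6000061035156]]
knob ((625.8591918945312, -12.703568458557129), 21.194866180419922) ((625.7335205078125, -13.073200225830078), (40.98933029174805, 40.345455169677734), 0.5244244933128357)
block ((450.72943115234375, -8.484674453735352), (42.92374038696289, 11.651998519897461), 88.97938537597656)
side block [261.5625 228.4375] [266.3125 250.4375]
side knob [325.9375 181.4375] [343.4375 190.8125] [334.58757599 185.65710486] [334.79247587 183.08637699] [334.59098617 190.04309362] [263.54284042 231.15877398]
(135, 272) [602.4 315.8] [608.4 323.1]
(110, 208) [644.1 334. ] [651.1 341.8]
(207, 170) [669.8 272.8] [677.3 279.1]
(230, 238) [625.1 256. ] [631.6 262. ]
(240, 178) [664.7 251.3] [672.1 257.1]
(260, 241) [623.3 236.7] [629.8 242.2]
(575, 557) [424.6  32.3]
(705, 560) [423.5 -49.2]
(552, 500) [461.1  47.7]
(568, 92) [729.5  41.2]
(730, 505) [459.  -65.5]
(738, 95) [728.4 -70.9]
```

Call:
{"method": "apply_moves", "body": {"targets": [0,0,1,0,0,0,-1,0,0,1,0,0,0,-1,0,0,1,0,0,0,-1,0,0,1,0,0,0,-1,0,0,1,0,0,0,-1,0,0,1,0,0,0,-1,0,0,1,0,0,0,-1,0,0,1,0,0,0,-1,0,0,1,0,0,0,-1,0,0,1,0,0,0,-1]}}

```text
clock: 1.13
position: [199.2, 539.3, 239.2]
orientation: [0.504, 0.864, -0.0, 0.0]
force: [0.2, -0.0, -1.0]
width: 1.0
gripper_force: 0.0
```

Call:
{"method": "apply_moves", "body": {"targets": [0,0,1,0,0,0,-1,0,0,1,0,0,0,-1,0,0,0.1,0,0,0,-1,0,0,0,-0.8,0.64,0,-1,0,0,0,-0.8,0.64,0,-1,0,0,0,-0.8,0.64,0,-1,0,0,0,-0.8,0.64,0,-1,0,0,0,-0.8,0.64,0,-1,0,0,0,-0.8,0.64,0,-1,0,0,0,-0.8,0.64,0,-1]}}

```text
clock: 1.97
position: [355.4, 449.0, 239.3]
orientation: [0.563, 0.826, 0.0, -0.0]
force: [-0.4, 0.7, -0.4]
width: 1.003
gripper_force: 0.0
```

Call:
{"method": "apply_moves", "body": {"targets": [0,0,0,-0.8,0.64,0,-1,0,0,0,-0.8,0.64,0,-1,0,0,0,-0.8,0.64,0,-1,0,0,0,-0.8,0.64,0,-1,0,0,0,-0.8,0.64,0,-1,0,0,0,-0.8,0.64,0,-1,0,0,0,-0.8,0.64,0,-1,0,0,0,-0.8,0.64,0,-1,0,0,0,-0.8,0.64,0,-1,0,0,0,-0.8,0.64,0,-1]}}

```text
clock: 2.8
position: [577.3, 320.8, 239.2]
orientation: [0.563, 0.826, -0.0, -0.0]
force: [-0.2, 1.1, 0.9]
width: 1.0
gripper_force: 0.0
```

```bash
cat >> h.py <<'E'
from scipy.spatial.transform import Rotation as Ro
def to(p,closing_deg=None,show=True):
    s=manip.get_state();R=Ro.from_quat(s["orientation"]).as_matrix()
    print("t",round(float(s["clock"]),2),"pos",s["position"].round(1),"F",s["force"].round(1),"w",round(float(s["width"]),3),"g",round(float(s["gripper_force"]),1),"tilt",R[:,2].round(4),"j",s["joints"].round(2))
    a=np.degrees(np.arctan2(R[1,1],R[0,1]));print("closing",a.round(2))
    print("units",(R.T@(np.array(p)-s["position"])/25).round(3))
    if closing_deg is not None: print("az",round((a-closing_deg)/4,3))
E
python3 -c "
from h import *
to([640.1,285.7,60],21.3)"
```

```text
t 2.8 pos [577.3 320.8 239.2] F [-0.2  1.1  0.9] w 1.0 g 0.0 tilt [-1.e-04 -0.e+00 -1.e+00] j [0.44 0.43 1.32 0.   1.4  0.07]
closing 21.43
units [-2.226  1.827  7.168]
az 0.033
```

Call:
{"method": "apply_moves", "body": {"targets": [0,0,0.03,-0.74,0.61,0.8,-1,0,0,0,-0.74,0.61,0.8,-1,0,0,0,-0.74,0.61,0.8,-1,0,0,0,0,0,1,-1,0,0,0,0,0,1,-1,0,0,0,0,0,1,-1,0,0,0,0,0,0.9,-1,0,0,0,0,0,0,-1]}}

```text
clock: 3.47
position: [635.4, 284.8, 76.1]
orientation: [0.564, 0.826, -0.004, -0.003]
force: [-1.1, -0.5, -0.5]
width: 1.005
gripper_force: 0.0
```

```bash
python3 -c "
from h import *
to([640.1,285.7,11],21.3)
f,K,T=cam('top');g,K2,T2=cam('side')
a=cv2.resize(f[150:240,200:300],None,fx=4,fy=4,interpolation=2);b=cv2.resize(g[150:240,270:370],None,fx=4,fy=4,interpolation=2)
cv2.imwrite('pics/c2.png',np.hstack([a,b]))"
```

```text
t 3.47 pos [635.4 284.8  76.1] F [-1.1 -0.5 -0.5] w 1.005 g 0.0 tilt [-0.0097 -0.0037 -0.9999] j [ 0.36  0.61  1.41 -0.    1.13 -0.01]
closing 21.28
units [-0.036  0.215  2.601]
az -0.004
```

View pics/c2.png

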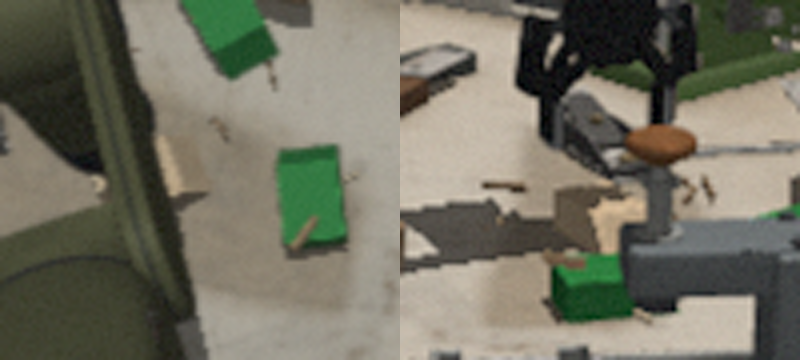

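The side view shows the jaws above the blank, straddling it; the arm hides it in the top view. I'll let the arm settle and then go down.

Call:
{"method": "apply_moves", "body": {"targets": [0,0,0,0,0,0,-1,0,0,0,0,0,0,-1,0,0,0,0,0,0,-1]}}

```text
clock: 3.82
position: [640.3, 287.1, 84.0]
orientation: [0.565, 0.825, 0.002, 0.001]
force: [-0.2, 0.3, 0.9]
width: 1.002
gripper_force: 0.0
```

```bash
python3 -c "
from h import *
to([640.1,285.7,11],21.3)"
```

```text
t 3.82 pos [640.3 287.1  84. ] F [-0.2  0.3  0.9] w 1.002 g 0.0 tilt [ 0.0036  0.0013 -1.    ] j [ 0.36  0.61  1.4  -0.    1.13 -0.01]
closing 21.23
units [-0.047 -0.038  2.92 ]
az -0.017
```

Call:
{"method": "apply_moves", "body": {"targets": [0,0,0,-0.04,0,0.5,-1,0,0,0,0,0,0.6,-1,0,0,0,0,0,0.6,-1,0,0,0,0,0,0.5,-1,0,0,0,0,0,0.35,-1,0,0,0,0,0,0.2,-1,0,0,0,0,0,0.08,-1,0,0,0,0,0,0,-1,0,0,0,0,0,0,-1]}}

```text
clock: 4.57
position: [639.9, 285.7, 11.5]
orientation: [0.565, 0.825, 0.0, 0.0]
force: [-0.1, -0.8, 0.6]
width: 1.002
gripper_force: 0.0
```

Call:
{"method": "apply_moves", "body": {"targets": [0,0,0,0,0,0,0.6,0,0,0,0,0,0,0.6,0,0,0,0,0,0,0.6,0,0,0,0,0,0,0.6,0,0,0,0,0,0,0.6,0,0,0,0,0,0,0.6,0,0,0,0,0,0,0.6,0,0,0,0,0,0,0.6], "force": 40}}

```text
clock: 5.23
position: [639.9, 285.7, 11.9]
orientation: [0.565, 0.825, 0.001, 0.0]
force: [-0.1, -0.4, 5.7]
width: 0.577
gripper_force: 43.8
```

```bash
python3 -c "
from h import *
to([640.1,285.7,11],21.3)"
```

```text
t 5.23 pos [639.9 285.7  11.9] F [-0.1 -0.4  5.7] w 0.577 g 43.8 tilt [ 1.2e-03  4.0e-04 -1.0e+00] j [ 0.36  0.68  1.46 -0.    1.   -0.01]
closing 21.21
units [-0.004  0.008  0.036]
az -0.022
```

Call:
{"method": "apply_moves", "body": {"targets": [0,0,0,0,0,-0.2,0.6,0,0,0,0,0,-0.5,0.6,0,0,0,0,0,-0.8,0.6,0,0,0,0,0,-1,0.6,0,0,0,0,0,-0.8,0.6,0,0,0,0,0,-0.5,0.6,0,0,0,0,0,-0.2,0.6,0,0,-0.4,0,0,0,0.6,0,0,-0.8,0,0,0,0.6,0,0,-1,0,0,0,0.6], "force": 60}}

```text
clock: 6.07
position: [638.6, 285.2, 110.3]
orientation: [0.499, 0.867, -0.001, -0.001]
force: [-0.0, -0.3, -0.8]
width: 0.574
gripper_force: 62.5
```

Call:
{"method": "apply_moves", "body": {"targets": [0,0,-1,0,0,0,0.6,0,0,-1,0,0,0,0.6,0,0,-1,0,0,0,0.6,0,0,-1,0,0,0,0.6,0,0,-1,0,0,0,0.6,0,0,-1,0,0,0,0.6,0,0,-1,0,0,0,0.6,0,0,-1,0,0,0,0.6,0,0,-1,0,0,0,0.6,0,0,-1,0,0,0,0.6]}}

```text
clock: 6.9
position: [638.5, 285.2, 109.7]
orientation: [0.172, 0.985, -0.001, -0.001]
force: [-0.0, 1.0, -0.6]
width: 0.576
gripper_force: 62.6
```

Call:
{"method": "apply_moves", "body": {"targets": [0,0,-1,0,0,0,0.6,0,0,-1,0,0,0,0.6,0,0,-1,0,0,0,0.6,0,0,-0.9,0,0,0,0.6,0,0,-0.8,0,0,0,0.6,0,0,0,0,0,0,0.6,0,0,0,0,0,0,0.6]}}

```text
clock: 7.48
position: [638.7, 285.3, 110.1]
orientation: [0.011, 1.0, -0.0, -0.001]
force: [-0.1, 0.4, -0.2]
width: 0.575
gripper_force: 62.6
```

```bash
python3 -c "
from h import *
to([535.7,-10.6,110],88.7)"
```

```text
t 7.48 pos [638.7 285.3 110.1] F [-0.1  0.4 -0.2] w 0.575 g 62.6 tilt [-1.8e-03 -7.0e-04 -1.0e+00] j [ 0.36  0.58  1.38 -0.    1.18 -1.19]
closing 88.72
units [  3.856 -11.924   0.019]
az 0.004
```

Call:
{"method": "apply_moves", "body": {"targets": [0,0,0,0.3,-0.4,0,0.6,0,0,0,0.6,-0.8,0,0.6,0,0,0,0.9,-1,0,0.6,0,0,0,0.9,-1,0,0.6,0,0,0,0.7,-1,0,0.6,0,0,0,0.4,-1,0,0.6,0,0,0,0.06,-1,0,0.6,0,0,0,0,-1,0,0.6,0,0,0,0,-1,0,0.6,0,0,0,0,-1,0,0.6]}}

```text
clock: 8.32
position: [537.7, 56.5, 111.1]
orientation: [0.011, 1.0, -0.0, -0.0]
force: [-0.1, 0.8, -1.2]
width: 0.574
gripper_force: 62.6
```

Call:
{"method": "apply_moves", "body": {"targets": [0,0,0,0,-1,0,0.6,0,0,0,0,-0.8,0,0.6,0,0,0,0,-0.5,0,0.6,0,0,0,0,-0.3,0,0.6,0,0,0,0,-0.12,0,0.6,0,0,0,0,0,0,0.6,0,0,0,0,0,0,0.6,0,0,0,0,0,0,0.6,0,0,0,0,0,0,0.6]}}

```text
clock: 9.07
position: [536.7, -9.5, 111.1]
orientation: [0.01, 1.0, 0.0, -0.0]
force: [-0.2, 0.2, -0.9]
width: 0.576
gripper_force: 62.6
```

```bash
python3 -c "
from h import *
to([535.7,-10.6,34],88.7)
f,K,T=cam('top');g,K2,T2=cam('side')
a=cv2.resize(f[170:270,270:390],None,fx=3,fy=3,interpolation=2);b=cv2.resize(g[170:270,240:360],None,fx=3,fy=3,interpolation=2)
cv2.imwrite('pics/c3.png',np.hstack([a,b]))"
```

```text
t 9.07 pos [536.7  -9.5 111.1] F [-0.2  0.2 -0.9] w 0.576 g 62.6 tilt [-0.e+00  3.e-04 -1.e+00] j [-0.1   0.39  1.76  0.    1.   -1.65]
closing 88.87
units [ 0.04  -0.046  3.082]
az 0.043
```

View pics/c3.png

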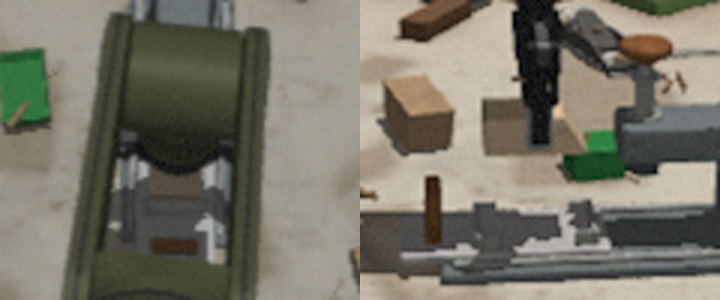

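The side view shows the blank held level over the pocket. Its near bottom edge runs from about (485,155) to (585,153) in the crop, with the fingers near its middle. I'll check its x extent.

```bash
python3 - <<'E'
from h import *
f,K,T=cam("top");g,K2,T2=cam("side")
def ony(uv,y):
    o,d=ray(uv,K2,T2);return o+d*(y-o[1])/d[1]
pc=lambda U,V:((U-360+.5)/3-.5+240,(V+.5)/3-.5+170)
for U,V in((485,98),(484,154),(585,153)):print(ony(pc(U,V),-35.6).round(1))
# tray landmarks
for U,V,z in((475,265,21),(505,262,21),(570,252,21),(605,248,21)):print(onz(pc(U,V),z,K2,T2).round(1))
print([ (proj([535.7+sx*46,-10.6-29-sx*1,33],K2,T2)-[240,170])*3+[360,0] for sx in(-1,1)])
E
```

```text
[493.7 -35.6 150.1]
[492.4 -35.6 101.9]
[574.5 -35.6  99.3]
[482.  -71.7  21. ]
[506.2 -69.1  21. ]
[560.4 -57.1  21. ]
[589.9 -53.   21. ]
[array([480.76333022, 232.05422293]), array([592.33002117, 227.79766484])]
```

```bash
python3 - <<'E'
from h import *
f,K,T=cam("top");g,K2,T2=cam("side")
pt=lambda U,V:((U+.5)/5-.5+200,(V+.5)/5-.5+150)
for V in(300,458,464):print(V,onz(pt(642,V),33,K,T).round(1))
def ony(uv,y):
    o,d=ray(uv,K2,T2);return o+d*(y-o[1])/d[1]
ps=lambda U,V:((U+.5)/5-.5+240,(V+.5)/5-.5+170)
# initial side crop s1 corner pieces, near side: left 190..232 top 390 ; right 358..400 top 378
for U,V in((190,392),(233,392),(358,380),(402,378)):print(U,onz(ps(U,V),33,K2,T2).round(1),ony(ps(U,V),-44.6).round(1))
for U,V in((190,342),(226,342),(348,336),(385,334)):print("far",U,onz(ps(U,V),33,K2,T2).round(1))
print(ony(ps(120,403),-33.5).round(1),ony(ps(134,405),-33.5).round(1),ony(ps(108,405),-33.5).round(1))
E
```

```text
300 [587.   -8.4  33. ]
458 [486.2  -9.2  33. ]
464 [482.5  -9.2  33. ]
190 [483.  -41.5  33. ] [482.8 -44.6  34.5]
233 [503.9 -43.8  33. ] [503.8 -44.6  33.4]
358 [566.5 -37.   33. ] [565.5 -44.6  36.7]
402 [588.6 -37.1  33. ] [587.5 -44.6  36.6]
far 190 [486.6  16.8  33. ]
far 226 [504.9  14.8  33. ]
far 348 [567.9  15.5  33. ]
far 385 [587.2  15.9  33. ]
[449.1 -33.5  24.9] [455.9 -33.5  23.5] [443.2 -33.5  24.2]
```

Call:
{"method": "apply_moves", "body": {"targets": [0,0,0.04,0,-0.04,0.3,0.6,0,0,0,0,0,0.6,0.6,0,0,0,0,0,0.6,0.6,0,0,0,0,0,0.5,0.6,0,0,0,0,0,0.4,0.6,0,0,0,0,0,0.2,0.6,0,0,0,0,0,0,0.6,0,0,0,0,0,0,0.6]}}

```text
clock: 10.03
position: [536.7, -11.5, 45.8]
orientation: [0.012, 1.0, 0.0, -0.0]
force: [0.4, -0.8, -1.4]
width: 0.57
gripper_force: 62.6
```

Call:
{"method": "apply_moves", "body": {"targets": [0,0,0,0,0,0.12,0.6,0,0,0,0,0,0.12,0.6,0,0,0,0,0,0.12,0.6,0,0,0,0,0,0.08,0.6,0,0,0,0,0,0,0.6]}}

```text
clock: 10.45
position: [536.4, -11.4, 34.8]
orientation: [0.012, 1.0, 0.0, -0.0]
force: [-1.4, 0.7, -0.5]
width: 0.576
gripper_force: 62.6
```

```bash
python3 -c "
from h import *
to([537,-10.6,33],88.7)"
```

```text
t 10.45 pos [536.4 -11.4  34.8] F [-1.4  0.7 -0.5] w 0.576 g 62.6 tilt [-6.e-04  0.e+00 -1.e+00] j [-0.1   0.49  1.83 -0.    0.82 -1.65]
closing 88.65
units [-0.023  0.032  0.07 ]
az -0.013
```

Call:
{"method": "apply_moves", "body": {"targets": [0,0,0,0,0,0.04,0.6,0,0,0,0,0,0.03,0.6,0,0,0,0,0,0,0.6,0,0,0,0,0,0,-1,0,0,0,0,0,0,-1,0,0,0,0,0,0,-1,0,0,0,0,0,0,-1,0,0,0,0,0,0,-1,0,0,0,0,0,0,-1]}}

```text
clock: 11.2
position: [536.8, -11.4, 33.4]
orientation: [0.012, 1.0, -0.0, 0.0]
force: [0.3, 0.3, 0.6]
width: 1.0
gripper_force: 0.0
```

Call:
{"method": "apply_moves", "body": {"targets": [0,0,0,0,0,-0.2,-1,0,0,0,0,0,-0.5,-1,0,0,0,0,0,-1,-1,0,0,0,0,0,-1,-1,0,0,0,0,0,-1,-1,0,0,0,0.5,0,-1,-1,0,0,0,1,0,-0.3,-1,0,0,0,1,0,0,-1,0,0,0,1,0,0,-1,0,0,0,1,0,0,-1]}}

```text
clock: 12.03
position: [423.2, -8.7, 159.0]
orientation: [0.012, 1.0, -0.0, 0.001]
force: [0.2, -0.5, 0.1]
width: 0.998
gripper_force: 0.0
```

```bash
python3 -c "
from h import *
to([430,-8,40],88.7)
f,K,T=cam('top');g,K2,T2=cam('side')
a=cv2.resize(f[170:270,270:390],None,fx=3,fy=3,interpolation=2);b=cv2.resize(g[170:270,240:360],None,fx=3,fy=3,interpolation=2)
cv2.imwrite('pics/c4.png',np.hstack([a,b]))"
```

```text
t 12.03 pos [423.2  -8.7 159. ] F [ 0.2 -0.5  0.1] w 0.998 g 0.0 tilt [ 1.1e-03 -1.0e-04 -1.0e+00] j [-0.12  0.18  1.92  0.    1.04 -1.67]
closing 88.65
units [-0.267  0.034  4.759]
az -0.012
```

View pics/c4.png

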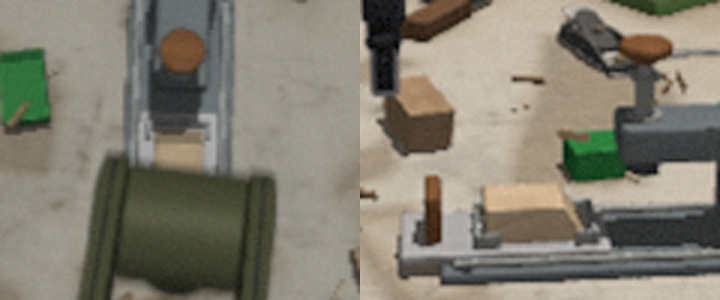

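The blank lies flat in the pocket, with its ramp end to the rear and the push block clear. I'll shut the jaws and go down in front of the block.

Call:
{"method": "apply_moves", "body": {"targets": [0,0,0,0.1,0.03,0.2,1,0,0,0,0,0,0.5,1,0,0,0,0,0,0.8,1,0,0,0,0,0,0.8,1,0,0,0,0,0,0.8,1,0,0,0,0,0,0.8,1,0,0,0,0,0,0.5,1,0,0,0,0,0,0.3,1,0,0,0,0,0,0,1,0,0,0,0,0,0,1]}}

```text
clock: 12.97
position: [422.5, -8.0, 40.6]
orientation: [0.012, 1.0, 0.0, -0.0]
force: [-1.2, -0.1, -0.7]
width: -0.003
gripper_force: 0.0
```

```bash
python3 -c "
from h import *
to([515,-10.1,40],88.7)"
```

```text
t 12.97 pos [422.5  -8.   40.6] F [-1.2 -0.1 -0.7] w -0.003 g 0.0 tilt [-2.e-04  0.e+00 -1.e+00] j [-0.12  0.38  2.07  0.    0.7  -1.67]
closing 88.65
units [-3.701e+00  3.000e-03  2.100e-02]
az -0.012
```

Call:
{"method": "apply_moves", "body": {"targets": [0,0,0,-0.3,0,0,1,0,0,0,-0.3,0,0,1,0,0,0,-0.35,0,0,1,0,0,0,-0.4,0,0,1,0,0,0,-0.4,0,0,1,0,0,0,-0.4,0,0,1,0,0,0,-0.4,0,0,1,0,0,0,-0.4,0,0,1,0,0,0,-0.4,0,0,1,0,0,0,-0.3,0,0,1]}}

```text
clock: 13.8
position: [514.7, -10.2, 40.8]
orientation: [0.012, 1.0, -0.0, 0.0]
force: [-2.9, 1.2, 2.7]
width: -0.0
gripper_force: 1.5
```

Call:
{"method": "apply_moves", "body": {"targets": [0,0,0,-0.12,0,0,1,0,0,0,-0.1,0,0,1]}}

```text
clock: 13.97
position: [519.2, -10.3, 40.7]
orientation: [0.012, 1.0, -0.0, 0.0]
force: [-3.1, -0.4, 2.7]
width: 0.002
gripper_force: 1.3
```

Call:
{"method": "apply_moves", "body": {"targets": [0,0,0,-0.08,0,0,1,0,0,0,0,0,0,1]}}

```text
clock: 14.13
position: [520.8, -10.3, 40.7]
orientation: [0.012, 1.0, 0.0, 0.0]
force: [0.0, -0.1, 0.2]
width: -0.0
gripper_force: 0.4
```

Sliding at about 3 N. I'll push in small steps until the hard stop shows.

Call:
{"method": "apply_moves", "body": {"targets": [0,0,0,-0.05,0,0,1,0,0,0,-0.04,0,0,1]}}

```text
clock: 14.3
position: [522.1, -10.3, 40.7]
orientation: [0.012, 1.0, 0.0, -0.0]
force: [-3.0, -0.9, 0.2]
width: 0.003
gripper_force: 1.3
```

Call:
{"method": "apply_moves", "body": {"targets": [0,0,0,-0.04,0,0,1,0,0,0,-0.04,0,0,1]}}

```text
clock: 14.47
position: [522.8, -10.3, 40.7]
orientation: [0.012, 1.0, 0.0, -0.002]
force: [-6.8, -1.3, 6.4]
width: 0.003
gripper_force: 3.6
```

Call:
{"method": "apply_moves", "body": {"targets": [0,0,0,-0.04,0,0,1,0,0,0,0,0,0,1]}}

```text
clock: 14.63
position: [522.8, -10.3, 40.7]
orientation: [0.012, 1.0, 0.0, -0.003]
force: [-6.9, -0.7, 5.0]
width: 0.002
gripper_force: 3.7
```

Call:
{"method": "apply_moves", "body": {"targets": [0,0,0,-0.06,0,0,1,0,0,0,0,0,0,1]}}

```text
clock: 14.8
position: [522.8, -10.3, 40.6]
orientation: [0.012, 1.0, 0.0, -0.004]
force: [-10.3, -2.3, 8.1]
width: 0.001
gripper_force: 5.0
```

Call:
{"method": "apply_moves", "body": {"targets": [0,0,0,0.3,0,0,1,0,0,0,0.6,0,0,1,0,0,0,0.3,0,-0.3,1,0,0,0,0,0,-0.8,1,0,0,0,0,0,-1,1,0,0,0,0,0,-1,1,0,0,0,0,0,-1,1,0,0,0,0,0,-1,1,0,0,0,0,0,-1,1,0,0,0,0,0,-1,1]}}

```text
clock: 15.63
position: [497.8, -9.6, 220.6]
orientation: [0.012, 1.0, 0.0, 0.001]
force: [0.1, 1.5, -0.7]
width: 0.001
gripper_force: 0.0
```

Call:
{"method": "apply_moves", "body": {"targets": [0,0,0,0,0,-0.3,1,0,0,0,-0.3,0,0,1,0,0,0,-0.8,0,0,1,0,0,0,-1,0,0,1,0,0,0,-1,0,0,1,0,0,0,-0.8,0,0,1,0,0,0,-0.6,0,0,1,0,0,0,-0.4,0,0,1,0,0,0,0,0,0,1,0,0,0,0,0,0,1]}}

```text
clock: 16.47
position: [619.2, -12.5, 224.3]
orientation: [0.012, 1.0, 0.0, -0.001]
force: [0.4, 0.7, -1.5]
width: -0.002
gripper_force: 0.0
```

```bash
python3 -c "
from h import *
to([625.8,-12.9,200],88.7)"
```

```text
t 16.47 pos [619.2 -12.5 224.3] F [ 0.4  0.7 -1.5] w -0.002 g 0.0 tilt [-2.7e-03  3.0e-04 -1.0e+00] j [-0.09  0.38  1.43  0.    1.33 -1.64]
closing 88.65
units [-0.268 -0.009  0.971]
az -0.012
```

Call:
{"method": "apply_moves", "body": {"targets": [0,0,0,-0.25,0,0.2,1,0,0,0,0,0,0.4,1,0,0,0,0,0,0.3,1,0,0,0,0,0,0,1,0,0,0,0,0,0,1]}}

```text
clock: 16.88
position: [624.7, -12.7, 202.2]
orientation: [0.012, 1.0, 0.0, -0.001]
force: [-0.9, -1.0, 0.6]
width: 0.001
gripper_force: 0.0
```

```bash
python3 -c "
from h import *
to([625.8,-12.9,195],88.7)
g,K2,T2=cam('side')
b=cv2.resize(g[150:270,240:400],None,fx=4,fy=4,interpolation=2)
cv2.imwrite('pics/c5.png',b)"
```

```text
t 16.88 pos [624.7 -12.7 202.2] F [-0.9 -1.   0.6] w 0.001 g 0.0 tilt [-2.5e-03  2.0e-04 -1.0e+00] j [-0.09  0.4   1.45 -0.    1.29 -1.64]
closing 88.65
units [-0.046 -0.007  0.289]
az -0.014
```

View pics/c5.png

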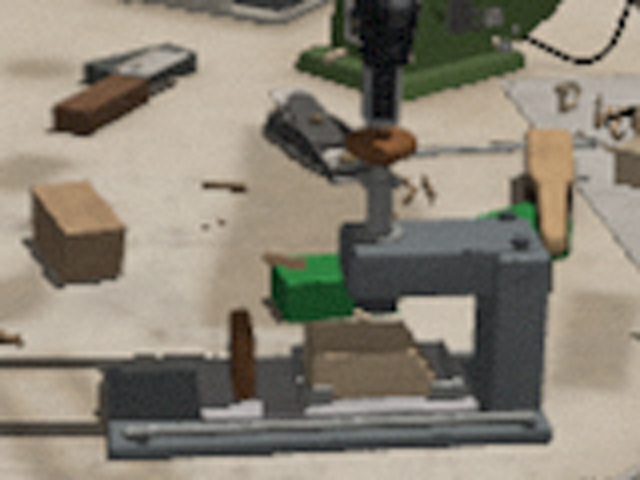

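The tray is home with the blank under the ram, and the fingertips are centred just above the knob. I'll press in small steps while watching the force.

Call:
{"method": "apply_moves", "body": {"targets": [0,0,0,-0.04,0,0.1,1,0,0,0,0,0,0.1,1,0,0,0,0,0,0.1,1,0,0,0,0,0,0.1,1,0,0,0,0,0,0.1,1]}}

```text
clock: 17.35
position: [627.1, -12.8, 191.0]
orientation: [0.012, 1.0, -0.0, 0.0]
force: [-0.1, 0.6, 2.9]
width: -0.001
gripper_force: 1.2
```

Call:
{"method": "apply_moves", "body": {"targets": [0,0,0,0,0,0.08,1,0,0,0,0,0,0.08,1]}}

```text
clock: 17.52
position: [627.2, -12.8, 187.0]
orientation: [0.012, 1.0, -0.0, 0.0]
force: [-0.3, 0.1, 2.7]
width: 0.0
gripper_force: 1.4
```

Call:
{"method": "apply_moves", "body": {"targets": [0,0,0,0,0,0.08,1,0,0,0,0,0,0.08,1]}}

```text
clock: 17.68
position: [627.1, -12.8, 182.9]
orientation: [0.012, 1.0, -0.0, 0.0]
force: [0.2, 0.1, 4.1]
width: -0.0
gripper_force: 1.6
```

Call:
{"method": "apply_moves", "body": {"targets": [0,0,0,0,0,0.06,1,0,0,0,0,0,0.06,1]}}

```text
clock: 17.85
position: [627.1, -12.8, 179.9]
orientation: [0.012, 1.0, -0.0, 0.0]
force: [0.3, 0.6, 3.5]
width: -0.005
gripper_force: 1.8
```

Call:
{"method": "apply_moves", "body": {"targets": [0,0,0,0,0,0.06,1,0,0,0,0,0,0.06,1]}}

```text
clock: 18.02
position: [627.1, -12.8, 176.9]
orientation: [0.012, 1.0, -0.0, 0.0]
force: [-0.3, 0.1, 4.1]
width: -0.003
gripper_force: 2.0
```

Call:
{"method": "apply_moves", "body": {"targets": [0,0,0,0,0,0.06,1,0,0,0,0,0,0,1]}}

```text
clock: 18.18
position: [627.1, -12.8, 175.3]
orientation: [0.012, 1.0, -0.0, 0.0]
force: [-0.4, 0.9, 3.7]
width: 0.003
gripper_force: 1.9
```

Call:
{"method": "apply_moves", "body": {"targets": [0,0,0,0,0,0.06,1,0,0,0,0,0,0.02,1]}}

```text
clock: 18.35
position: [627.2, -12.8, 173.9]
orientation: [0.012, 1.0, -0.0, 0.0]
force: [-0.5, 0.8, 7.5]
width: -0.003
gripper_force: 3.9
```

Call:
{"method": "apply_moves", "body": {"targets": [0,0,0,0,0,0.04,1,0,0,0,0,0,0.02,1]}}

```text
clock: 18.52
position: [627.3, -12.8, 172.7]
orientation: [0.012, 1.0, -0.0, 0.001]
force: [-1.5, 0.0, 8.9]
width: 0.002
gripper_force: 4.3
```

Call:
{"method": "apply_moves", "body": {"targets": [0,0,0,0,0,0.04,1,0,0,0,0,0,0,1]}}

```text
clock: 18.68
position: [627.3, -12.8, 171.8]
orientation: [0.012, 1.0, -0.0, 0.001]
force: [-1.6, -0.1, 8.3]
width: 0.0
gripper_force: 4.5
```

Call:
{"method": "apply_moves", "body": {"targets": [0,0,0,0,0,0.04,1,0,0,0,0,0,0.03,1]}}

```text
clock: 18.85
position: [627.3, -12.8, 170.3]
orientation: [0.012, 1.0, -0.0, 0.001]
force: [-2.4, -0.2, 9.8]
width: -0.004
gripper_force: 5.0
```

Call:
{"method": "apply_moves", "body": {"targets": [0,0,0,0,0,0.03,1,0,0,0,0,0,0,1]}}

```text
clock: 19.02
position: [627.3, -12.8, 170.1]
orientation: [0.012, 1.0, -0.0, 0.001]
force: [-2.5, -0.1, 12.3]
width: -0.007
gripper_force: 6.2
```

Call:
{"method": "apply_moves", "body": {"targets": [0,0,0,0,0,0.02,1,0,0,0,0,0,0,1]}}

```text
clock: 19.18
position: [627.3, -12.8, 169.9]
orientation: [0.012, 1.0, -0.0, 0.001]
force: [-2.0, 0.5, 13.9]
width: -0.002
gripper_force: 6.8
```

Call:
{"method": "apply_moves", "body": {"targets": [0,0,0,0,0,0.02,1,0,0,0,0,0,0.02,1,0,0,0,0,0,0,1]}}

```text
clock: 19.43
position: [627.5, -12.9, 169.5]
orientation: [0.012, 1.0, -0.0, 0.001]
force: [-4.2, 0.7, 15.8]
width: -0.001
gripper_force: 8.3
```

Call:
{"method": "apply_moves", "body": {"targets": [0,0,0,0,0,0.02,1,0,0,0,0,0,0,1]}}

```text
clock: 19.6
position: [627.5, -12.8, 169.3]
orientation: [0.012, 1.0, -0.0, 0.001]
force: [-5.1, 1.0, 17.4]
width: 0.0
gripper_force: 9.0
```

Call:
{"method": "apply_moves", "body": {"targets": [0,0,0,0,0,0.02,1,0,0,0,0,0,0.01,1,0,0,0,0,0,0,1]}}

```text
clock: 19.85
position: [627.5, -12.8, 169.1]
orientation: [0.012, 1.0, -0.0, 0.002]
force: [-5.0, 0.5, 19.7]
width: 0.004
gripper_force: 10.0
```

Call:
{"method": "apply_moves", "body": {"targets": [0,0,0,0,0,0,1,0,0,0,0,0,0,1,0,0,0,0,0,0,1,0,0,0,0,0,0,1,0,0,0,0,0,0,1,0,0,0,0,0,0,1,0,0,0,0,0,0,1]}}

```text
clock: 20.43
position: [627.5, -12.8, 169.1]
orientation: [0.012, 1.0, -0.0, 0.002]
force: [-4.9, 0.1, 19.8]
width: -0.003
gripper_force: 9.9
```

Held at 19.8 N for over 0.5 s. Now I'll let the knob rise and retreat upward.

Call:
{"method": "apply_moves", "body": {"targets": [0,0,0,0,0,-0.1,1,0,0,0,0,0,-0.2,1,0,0,0,0,0,-0.2,1,0,0,0,0,0,-0.2,1,0,0,0,0,0,-0.3,1,0,0,0,0,0,-0.5,1,0,0,0,0,0,-0.8,1,0,0,0,0,0,-0.8,1,0,0,0,0,0,-0.4,1,0,0,0,0,0,0,1]}}

```text
clock: 21.27
position: [628.2, -12.9, 255.4]
orientation: [0.012, 1.0, -0.0, 0.002]
force: [0.6, -0.6, 0.3]
width: 0.004
gripper_force: 0.0
```

```bash
python3 -c "
from h import *
to([625.8,-12.9,250],88.7)
g,K2,T2=cam('side')
b=cv2.resize(g[130:340,220:400],None,fx=2.8,fy=2.8,interpolation=2)
cv2.imwrite('pics/c6.png',b)"
```

```text
t 21.27 pos [628.2 -12.9 255.4] F [ 0.6 -0.6  0.3] w 0.004 g 0.0 tilt [ 4.1e-03 -4.0e-04 -1.0e+00] j [-0.09  0.37  1.37 -0.    1.4  -1.63]
closing 88.65
units [ 0.098 -0.002  0.214]
az -0.012
```

View pics/c6.png

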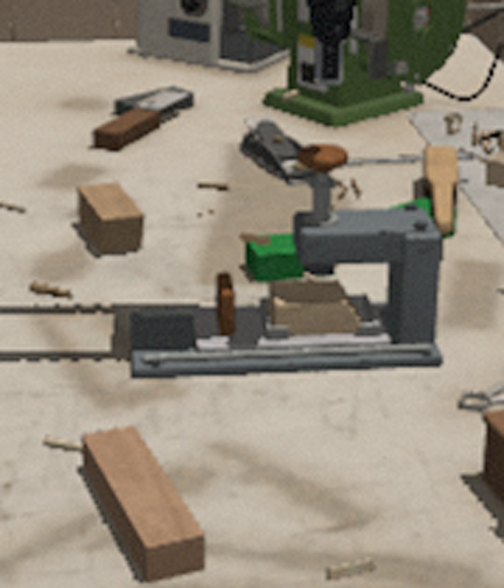

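The knob is fully up, the tray is home with the blank in it, the other offcuts haven't moved, and the arm is clear of everything.

```bash
python3 -c "
from rig import manip
print(manip.close_job())"
```

```text
the job is handed in; nothing more can be done
None
```

The job is handed in: the ramp-ended offcut was marked at about 20 N (held for over 0.5 s) and left in the tray, with the tray home, the knob fully up, and the other two offcuts untouched, at about 21 s of the 64 s limit.

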